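# Tap a porcelain tile carriage home in a bench scanner

## Task

Scan the porcelain tile: lay it flat on the carriage's two rubber strips, between the grey lip and the yellow bumper and lengthwise along the carriage, without moving the carriage. Then take the orange-headed tapping bar and nudge the carriage by its yellow bumper in small gentle taps, about a centimetre each and drawing the bar back clear after each one, until it meets the stop hidden in the hood and the red flag stands up; never push the carriage with the gripper. Lay the bar back on its wooden rest, then press the green button on the hood right down and let go, leaving the other pottery and the brush alone.

Things in the scene. Friction and masses are not known exactly. Their poses are not given: they have to be found in the camera images.
- scanner: Fixed bench scanner: aluminium plate 132 mm wide, 12 mm thick, from x = -215 to +245 mm, two guide rails (tops 24 mm above the table), white hood at one end. Origin on the table under the slide axis; x points along the slide into the hood, z up. The carriage slides on the plate along y = 0 between the rails, 2 mm play each side.
- hood_mouth (a point): Centre of the white hood's open mouth, at scanner x = +25 mm, 45 mm above the table; axes as the scanner's. The hood reaches 215 mm further along x, is 132 mm wide, its roof 90 mm above the table. Inside is a rigid stop that cannot be seen; its depth differs every time: the carriage travels 65 to 115 mm from its start to reach it.
- carriage: Loose black carriage, deck 150 (x) x 90 (y) x 14 mm, 0.25 to 0.5 kg, on the scanner's plate outside the hood. Origin at its underside centre; x points to the hood, z up. Two rubber strips (40 mm wide in y, at x = +-35 mm, tops at z = 32 mm) carry the tile. Grey lip at the front: inner face x = +62 mm, top z = 38 mm. Sides open.
- bumper_face (a point): Centre of the outer rear face of the carriage's upright yellow bumper: carriage x = -75 mm, z = 45 mm. The bumper is 13 mm thick, 60 mm wide, z = 14 to 75 mm of the carriage; the tile has 7 mm play between it and the lip at each end. Tap this face towards +x. The carriage slides with dry friction (2 to 8 N) and stays where left.
- flag (a joint): Red flag, a 60 mm bar hinged on the hood roof behind the button, 100 mm above the table at scanner x = +165 mm. Lies flat, pointing along scanner +x (0 rad), until the carriage is 8 mm from the hidden stop; then rises in proportion as a light sprung feeler is pushed in, to about 1.4 rad (upright) at the stop. Falls if the carriage goes back.
- scan_button (a joint): Push-in of the green button, 0 when up, 0.006 m when fully down; springs back; about 5 N fully down.
- scan_button_top (a point): Centre of the top of the green round button (32 mm diameter) on the hood roof near the mouth, about 20 mm above the roof; it is pressed straight down 6 mm.
- tile: White porcelain tile with blue border, 110 (x) x 50 (y) x 14 mm, 0.16 kg. Origin at the centre of its underside, x along its length, z up. It starts on a blue foam pad.
- tile_pad: Fixed blue foam pad under the tile, 100 (x) x 34 (y) x 16 mm high; origin at its underside centre; the tile's long edges overhang it by 8 mm on each side.
- tapper: Tapping bar: wooden handle 130 mm long (x = -65 to +65 mm), 22 x 22 mm, orange head 36 x 36 mm at its +x end (striking face at x = +97 mm). 0.14 kg. Origin at the centre of the handle's underside; the handle's axis lies at z = +11 mm; x points to the head. Lies on its rest, head pointing roughly the way the hood does.
- rest: Fixed wooden rest of the bar, 120 (x) x 64 (y) mm; origin at its underside centre, x along the bar. Two saddles at x = +-48 mm (14 mm thick) carry the handle's underside at z = 20 mm; their cheeks rise to z = 34 mm, 36 mm apart (7 mm play each side of the handle). The handle is free between the saddles.
- cup: Bystander: small blue cup, 60 mm across, 48 mm tall. Origin at underside centre. Leave alone.
- saucer: Bystander: white saucer, 116 mm across, 20 mm tall. Origin at underside centre. Leave alone.
- jar: Bystander: white jar with blue cap, 60 mm across, 85 mm tall. Origin at underside centre. Leave alone.
- brush: Bystander: cleaning brush, 170 mm long, lying on the table. Leave alone.
There are look-alikes about, which are no part of the job. Several things have the shape of the tile; the one meant has the colours described above. Several things have the shape of the rest; the one meant has the colours described above.

How it is judged:
On the way, in this order (a step that is already met when the one before it is completed fails the run):
1. the tile lies flat on the carriage's strips, released, the carriage still within 6 mm of its start (x of tile in the frame of carriage between -0.011 and 0.011 m and y of tile in the frame of carriage between -0.015 and 0.015 m and z of tile in the frame of carriage between 0.027 and 0.037 m and angle between the x axis of tile and the x axis of carriage, either way round below 0.15 rad and angle between tile's own z axis and vertical below 0.08 rad and distance of carriage from where it was at the start of the episode below 0.006 m and contact force between the fingers and tile below 0.05 N and linear speed of tile below 0.01 m/s), for 0.2 s.
2. the tapping bar is held up off its rest (contact force between the fingers and tapper above 1 N and height (world z) of tapper above 0.04 m), for 0.1 s.
3. first small taps: the carriage rests 4 to 34 mm from its start with the bar drawn clear (linear speed of carriage below 0.006 m/s and contact force between tapper and carriage below 0.05 N and distance of carriage from where it was at the start of the episode between 0.004 and 0.034 m and value of joint flag below 0.15 rad), for 0.1 s.
4. further taps: the carriage rests more than 36 mm from its start, bar clear, stop not yet reached (flag still down) (linear speed of carriage below 0.006 m/s and contact force between tapper and carriage below 0.05 N and distance of carriage from where it was at the start of the episode above 0.036 m and value of joint flag below 0.15 rad), for 0.1 s.
5. the carriage has met the hidden stop: flag up, bar clear, carriage at rest, tile still in place (value of joint flag above 1.05 rad and linear speed of carriage below 0.006 m/s and contact force between tapper and carriage below 0.05 N and x of tile in the frame of carriage between -0.011 and 0.011 m and y of tile in the frame of carriage between -0.015 and 0.015 m and z of tile in the frame of carriage between 0.027 and 0.037 m and angle between the x axis of tile and the x axis of carriage, either way round below 0.15 rad and angle between tile's own z axis and vertical below 0.08 rad), for 0.2 s.
6. the bar lies on its rest, released (x of tapper in the frame of rest between -0.03 and 0.03 m and y of tapper in the frame of rest between -0.012 and 0.012 m and z of tapper in the frame of rest between 0.015 and 0.026 m and angle between the x axis of tapper and the x axis of rest, either way round below 0.15 rad and contact force between the fingers and tapper below 0.05 N), for 0.2 s.
7. the green button is pressed down (value of joint scan_button above 0.0045 m), for 0.02 s.
At the end, for the whole second after the job is handed in: Flag above 1.05 rad (carriage within 2 mm of the stop), carriage at rest; tile flat on the strips within 11 mm lengthwise, 15 mm sideways, 0.15 rad of the carriage; bar released in its saddles within 30 mm lengthwise, 12 mm sideways, 0.15 rad; button up again; all still (all of step 5 and all of step 6 and value of joint scan_button below 0.002 m and linear speed of each of tapper, tile below 0.02 m/s); the robot touches nothing.
It fails at once if the gripper or arm pushes the carriage (over 3 N) (contact force between any of the fingers, the arm and carriage above 3 N).
It fails at once if the carriage is struck hard: over 40 N from the bar, or moving faster than 0.35 m/s (contact force between tapper and carriage above 40 N or linear speed of carriage above 0.35 m/s).
It fails at once if the button is pressed before the carriage is home (value of joint scan_button above 0.003 m and value of joint flag below 1 rad).
It fails at once if a bystander is moved more than 25 mm (distance of any of cup, saucer, jar, brush from where it was at the start of the episode above 0.025 m).
It also fails if it takes over 72 s, if anything falls off the work surface, if the arm or the gripper's body presses on something with over 40 N, if the wrist force passes 120 N, or if a joint passes its speed limit or range.

## Robot

A 6-joint arm with a two-finger parallel gripper is mounted at the origin on the work surface. World frame = base frame: x ahead of the robot, y to its left, z up, the work surface at z = 0. Lengths are in m, angles in rad, forces in N, time in s.
With the tool pointing down it reaches from about 0.375 to 0.975 m from the base axis. Payload 3.8 kg.
Tool frame: the origin (TCP) lies on the centre line of the jaws, within the pads' length; the fingertips stand 25 mm ahead of it and the grasp point (between the pads) lies 6 mm ahead of it; z points along the fingers, y is the line along which they close (so a half turn about z gives the same grasp; the last joint's range is limited). The gripper opens to 85 mm and grips with 20 to 120 N. Pads are 22 mm wide; open, the fingers measure 114 mm over their backs; the gripper's body (76 mm by 85 mm) begins 54 mm behind the grasp point. The pads swing forward as they close: fully open they stand 13 mm farther back than shut.
Start: joints at [-1.172, 0.264, 1.604, -0, 1.274, -0.037], TCP at [0.285, -0.612, 0.235] pointing down, gripper open.
Joint ranges: [-2.63, 2.63], [-0.94, 2.18], [0.31, 2.57], [-1.31, 4.45], [0, 2.66], [-2.55, 2.55]. Speed limits (rad/s): [2.57, 2.57, 3.14, 3.14, 3.14, 3.14].

## Interface

Orientations are given as a rotation vector (axis times angle).
In Python, from workcell import bot gives the robot as it stands. The module is installed in compiled form; this text tells all that it offers.
- The arm moves only by the tool play_rows, never from a script. Its argument "commands" is a list that holds one entry, the list of rows, each a list of 7 numbers: the shift along the tool's x, y, z as a fraction of full scale, then the turn, a rotation vector about the tool's x, y, z as a fraction of full scale, then the closure, from -1 (fully open) to 1 (shut). A call has 1 to 8 rows; each row is the pose to reach, as a shift and turn from the pose commanded when the call began, along the tool's axes at that moment, turning the shorter way round; what a row does not reach only later rows make up. Full scale, the value 1, is 60 cm for a shift and 180 degrees for a turn. A row lasts 1/10 s, in which the tool goes at most 50 mm and 8.59 degrees, less where a joint would pass 70% of its speed; a pose out of reach is approached as far as the arm can. A call with a number of a shift or a turn outside -1 to 1 is refused whole. A call with a gripper value outside its range is refused whole. The fingers move at their own pace and stop on an object; "force" is the grip in N (left out, the last holds). Time passes only in rows, so rows that repeat a pose let the fingers close. It gives the time, the measured TCP pose, the force, the opening and the grip force at its end, in the units of the state.
- bot.read_state(): the state, without advancing time (a new reading comes with each control period).
- bot.read_camera(name): name is "side" or "top"; returns the picture (400x640x3 uint8, blue, green, red); there is no depth.
- bot.camera_params(name): a dict with "fov_y" (degrees; the focal length in pixels is half the picture's height over the tangent of half this angle, whatever the lens; pixels are square), "cx", "cy" (the principal point, pixels), "rvec" (rotation vector, rad) and "tvec" (3), from world to camera coordinates, as OpenCV has them. Camera axes: x right, y down, z forward; pixel columns grow to the right and rows downward; lengths in m; the calibration is good to about 2 mm. A picture is of the moment at which its call begins. camera_params takes no time and is no camera call.
- bot.finish_job(): hands the job in; it is judged then, once.
The state is a dict: "time": time; "q": joint angles; "joint_vel": joint speeds; "joint_torque": joint torques, N m; "tool_pos": TCP position; "tcp_rot": TCP orientation; "wrist_force": force on the tool from outside, world axes, zero at the start; "torque": the same for the moment, N m; "width": opening from 0.0 (shut) to 1.0 (fully open); "grip_force": force on a finger pad.
Only numpy, scipy, OpenCV 4.12 (cv2) and the standard library are available. Lean on these libraries where they do the work, as an engineer would, in place of code of your own. Each camera call takes 0.05 s, during which the arm holds its last target. There are 200 camera calls.

## Working session

There is one attempt and no reset: what is moved stays moved. The work goes in short steps, Python scripts to look and compute and a tool call to move; the robot and the scene stay as the last step left them, time stands still between calls to the robot, and variables do not carry over. Pictures are saved under pics/ and viewed, at most 10 in all, crops included, and the job is handed in when it is done.

Besides the shell and the picture viewer there is one more tool, called after "Emit:" as a command line: name --argument value ..., lists and objects as JSON in quotes. play_rows: Moves the arm, as the interface text tells. Its arguments: {"type":"object","properties":{"commands":{"type":"array"},"force":{"type":"number"}},"required":["commands"]}

```bash
mkdir -p pics && python3 - <<'E'
from workcell import bot
import cv2
for n in("side","top"):
    cv2.imwrite(f"pics/{n}0.png",bot.read_camera(n)); print(n,bot.camera_params(n))
print(bot.read_state())
E
```

```text
side {'fov_y': 44.19401148139413, 'cx': 321.169068489366, 'cy': 193.73127177837992, 'rvec': array([ 0.8837635 , -2.63800443,  0.90962561]), 'tvec': array([0.39420959, 0.3273753 , 1.36130111])}
top {'fov_y': 45.49513517202278, 'cx': 325.342850182899, 'cy': 202.36337430506327, 'rvec': array([ 2.16373335, -2.12231925,  0.19540716]), 'tvec': array([-0.0827086 ,  0.55018477,  1.25987505])}
{'time': 0.1, 'q': array([-1.17186794e+00,  2.64694280e-01,  1.60528797e+00,  2.55579160e-05,
        1.27373174e+00, -3.68742076e-02]), 'joint_vel': array([ 0.00015793, -0.00192482, -0.0035689 ,  0.00042017, -0.00178033,
        0.00131989]), 'joint_torque': array([ 3.89930174e-04, -5.16708827e+01, -3.68590987e+01, -5.10183486e-05,
        6.33084230e-03, -2.20622803e-05]), 'tool_pos': array([ 0.28469756, -0.61126431,  0.23384816]), 'tcp_rot': array([-3.06526523e+00, -6.78689153e-01,  5.61804831e-04]), 'wrist_force': array([0.26443946, 0.79022001, 0.28665816]), 'torque': array([ 0.03201042, -0.04070465,  0.00989545]), 'grip_force': 0.0, 'width': 1.0019091928910067}
```

View pics/top0.png

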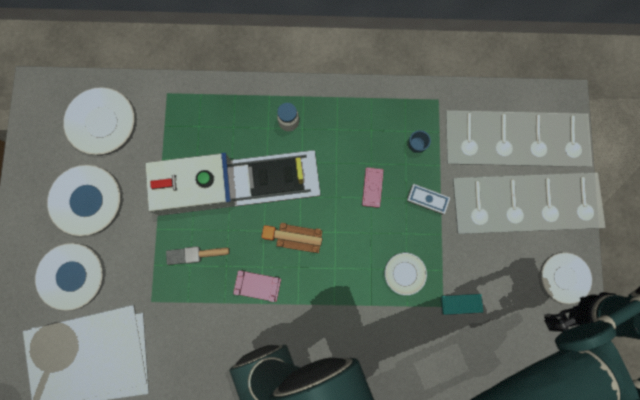

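View pics/side0.png

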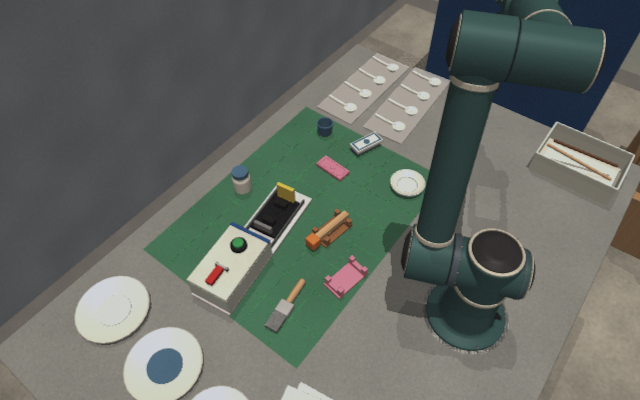

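The top view shows these tile-shaped things: white/blue (428,199), pink (373,187) and teal (462,303). The rest-shaped things are the wooden one under the bar (298,238) and a pink one (257,285). I choose the white/blue tile and the wooden rest. The carriage is around (277,175), the bumper (299,168), the button (204,178) and the flag (161,184).

```bash
cat > h.py <<'E'
import numpy as np, cv2
from scipy.spatial.transform import Rotation as R
from workcell import bot
def cam(n):
    p=bot.camera_params(n); f=200/np.tan(np.radians(p['fov_y'])/2)
    K=np.array([[f,0,p['cx']],[0,f,p['cy']],[0,0,1]]); return K,cv2.Rodrigues(p['rvec'])[0],np.array(p['tvec'])
def ray(n,uv):
    K,Rm,t=cam(n); uv=np.atleast_2d(np.float64(uv))
    d=(Rm.T@np.linalg.inv(K)@np.c_[uv,np.ones(len(uv))].T).T
    return -Rm.T@t,d
def plane(n,uv,z):
    o,d=ray(n,uv); return (o+d*((z-o[2])/d[:,2])[:,None])[:,:2]
def proj(n,P):
    K,Rm,t=cam(n); q=K@(Rm@np.atleast_2d(P).T+t[:,None]); return (q[:2]/q[2]).T
def blobs(img,lo,hi,box,amin=20):
    x0,y0,x1,y1=box; hsv=cv2.cvtColor(img,cv2.COLOR_BGR2HSV)[y0:y1,x0:x1]
    m=cv2.inRange(hsv,lo,hi); cs,_=cv2.findContours(m,cv2.RETR_EXTERNAL,cv2.CHAIN_APPROX_NONE)
    return [c+np.array([x0,y0]) for c in sorted(cs,key=cv2.contourArea,reverse=True) if cv2.contourArea(c)>=amin]
def rect(n,c,z):
    """min-area rectangle of the contour cast on plane z: centre, (long,short), yaw of long side"""
    P=plane(n,c.reshape(-1,2),z).astype(np.float32)
    (cx,cy),(w,h),a=cv2.minAreaRect(P*1000)
    if w<h: w,h,a=h,w,a+90
    return np.round([cx/1000,cy/1000,w,h,(a+90)%180-90],3)
def delta(pos,rv):
    """command numbers from the present pose to a target pose"""
    s=bot.read_state(); R0=R.from_rotvec(s['tcp_rot'])
    return np.round(R0.inv().apply(np.array(pos)-s['tool_pos'])/.6,4),np.round((R0.inv()*R.from_rotvec(rv)).as_rotvec()/np.pi,4)
def down(yaw): # tool z down, tool y axis (closing line) at world yaw+90
    c,s=np.cos(yaw),np.sin(yaw); return R.from_matrix(np.c_[[c,s,0],[s,-c,0],[0,0,-1]]).as_rotvec()
E
python3 - <<'E'
from h import *
im=cv2.imread('pics/top0.png')
print('tile',[rect('top',c,.03) for c in blobs(im,(0,0,130),(180,70,255),(400,175,455,222))][:2])
print('hood',[rect('top',c,.09) for c in blobs(im,(0,0,130),(180,70,255),(140,145,229,220),200)][:2])
print('plate',[rect('top',c,.012) for c in blobs(im,(0,0,120),(180,70,255),(225,140,330,215),50)][:3])
print('yellow',[rect('top',c,.08) for c in blobs(im,(20,120,80),(35,255,255),(280,140,320,200))][:2])
print('orange',[(rect('top',c,.042),cv2.boundingRect(c)) for c in blobs(im,(4,140,80),(16,255,255),(250,215,335,260))][:3])
print('handle',[(rect('top',c,.042),cv2.boundingRect(c)) for c in blobs(im,(12,60,150),(25,200,255),(250,215,335,260))][:3])
print('green',[rect('top',c,.11) for c in blobs(im,(50,120,60),(75,255,255),(190,165,218,192))][:2])
c=cv2.resize(im[140:260,140:340],None,fx=4,fy=4,interpolation=cv2.INTER_CUBIC)
cv2.imwrite('pics/c1.png',c)
sd=cv2.imread('pics/side0.png')
t=cv2.resize(im[175:222,400:455],None,fx=6,fy=6,interpolation=cv2.INTER_CUBIC)
cv2.imwrite('pics/c2.png',t)
E
```

```text
tile [array([  0.572,  -0.361, 110.308,  51.062,  70.798])]
hood [array([  0.593,   0.302, 203.914, 132.749, -81.523])]
plate [array([ 6.27000e-01,  7.00000e-02,  2.41596e+02,  1.34072e+02,
       -8.16140e+01]), array([ 0.613,  0.169, 92.584, 60.004,  6.383])]
yellow [array([6.3600e-01, 2.0000e-03, 6.2044e+01, 1.2693e+01, 8.4410e+00])]
orange [(array([ 0.467,  0.082, 35.101, 30.93 , -5.067]), (262, 226, 13, 14))]
handle [(array([4.56000e-01, 2.00000e-03, 1.24488e+02, 1.73270e+01, 8.13200e+01]), (275, 231, 46, 13)), (array([ 0.468,  0.082, 30.821, 26.64 , -9.233]), (263, 226, 11, 13))]
green [array([  0.601,   0.249,  29.265,  28.492, -41.927])]
```

View pics/c1.png

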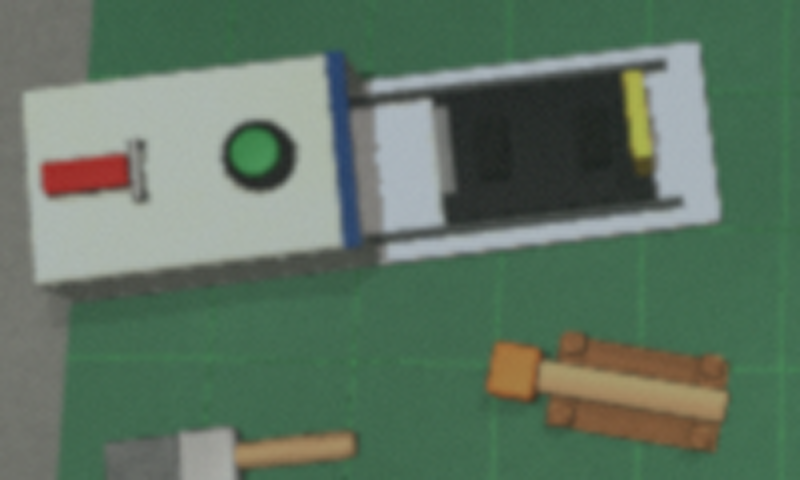

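View pics/c2.png

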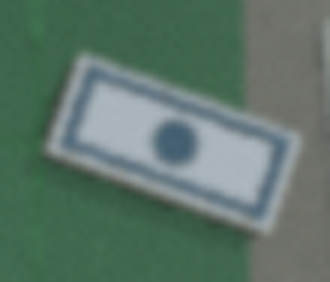

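The crop at c1 shows the carriage deck around (555,150), with the yellow bumper at (638,120), the lip at (445,150) and the bar's orange head at (515,370). The hood is to the left. Crop c2 confirms the chosen tile is white with a blue border.

```bash
python3 - <<'E'
from h import *
im=cv2.imread('pics/top0.png')
c=blobs(im,(20,120,80),(35,255,255),(280,140,320,200))[0]
r=rect('top',c,.087);print('bumper',r)
a=np.radians(98.4);u=np.array([np.cos(a),np.sin(a)])
C=r[:2]+.0685*u;print('carriage',C,'cam',ray('top',[0,0])[0])
pl=np.array([.627,.07]); n=np.array([-u[1],u[0]]); print('lateral vs plate',(C-pl)@n,'along',(C-pl)@u-.0945)
s=cv2.imread('pics/side0.png')
y=blobs(s,(20,120,80),(35,255,255),(265,170,305,215))[0]; print('side',rect('side',y,.087))
print('pred side bumper centre top/bottom',proj('side',[[*r[:2],.087],[*r[:2],.026]]),cv2.boundingRect(y))
w=blobs(s,(0,0,130),(180,70,255),(345,125,390,160));print('tile side',[rect('side',c,.03) for c in w][:1])
print(delta([.572,-.361,.12],down(np.radians(70.8))))
E
```

```text
bumper [6.3400e-01 2.0000e-03 6.1698e+01 1.2622e+01 8.4410e+00]
carriage [0.62399331 0.06976515] cam [ 0.33710908 -0.05196344  1.33434868]
lateral vs plate 0.00300873961150309 along -0.09429309984142009
side [6.1800e-01 1.9000e-02 8.3441e+01 4.7803e+01 7.4010e+00]
pred side bumper centre top/bottom [[284.89613941 185.92192113]
 [286.11910212 197.91936298]] (277, 182, 18, 21)
tile side [array([  0.571,  -0.374, 158.621, 132.778,  36.789])]
(array([ 0.6101, -0.1756,  0.1902]), array([-0.0006, -0.0003, -0.2546]))
```

Emit:
play_rows --commands '[[[0.61,-0.1756,0.1,0,0,-0.2546,-1],[0.61,-0.1756,0.19,0,0,-0.2546,-1],[0.61,-0.1756,0.19,0,0,-0.2546,-1],[0.61,-0.1756,0.19,0,0,-0.2546,-1],[0.61,-0.1756,0.19,0,0,-0.2546,-1],[0.61,-0.1756,0.19,0,0,-0.2546,-1],[0.61,-0.1756,0.19,0,0,-0.2546,-1],[0.61,-0.1756,0.19,0,0,-0.2546,-1]]]' --force 40

```text
time: 0.9
tool_pos: [0.5732, -0.36, 0.1199]
tcp_rot: [-2.56, -1.82, 0.0]
wrist_force: [0.2, -0.5, -0.8]
width: 1.003
grip_force: 0.0
```

Emit:
play_rows --commands '[[[0,0,0,0,0,0,-1],[0,0,0,0,0,0,-1],[0,0,0,0,0,0,-1],[0,0,0,0,0,0,-1]]]'

```text
time: 1.3
tool_pos: [0.5715, -0.3633, 0.1218]
tcp_rot: [2.562, 1.817, -0.0]
wrist_force: [-0.1, 0.1, -0.8]
width: 0.996
grip_force: 0.0
```

```bash
python3 - <<'E'
from h import *
s=bot.read_state();print(s['time'],s['tool_pos'],s['wrist_force'],delta([.572,-.361,.033],down(np.radians(70.8))))
a=bot.read_camera('side'); t=bot.read_camera('top')
v=np.hstack([cv2.resize(a[80:220,290:450],None,fx=2.4,fy=2.4),cv2.resize(t[130:270,360:520],None,fx=2.4,fy=2.4)]);cv2.imwrite('pics/v1.png',v)
E
```

```text
1.3 [ 0.57151657 -0.36332039  0.12175044] [-0.08770386  0.05798595 -0.77133455] (array([ 0.004 , -0.0006,  0.1479]), array([ 0.0002,  0.0002, -0.0006]))
```

View pics/v1.png

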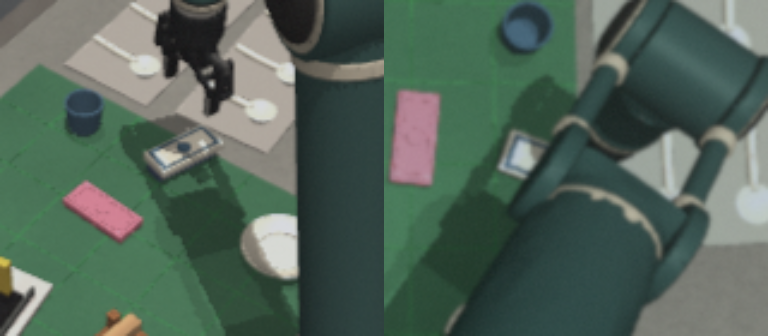

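The gripper hangs above the tile: side crop, fingers at (200,80), tile at (183,150). Descending.

Emit:
play_rows --commands '[[[0.004,0,0.07,0,0,0,-1],[0.004,0,0.12,0,0,0,-1],[0.004,0,0.148,0,0,0,-1],[0.004,0,0.148,0,0,0,-0.2],[0.004,0,0.148,0,0,0,0.4],[0.004,0,0.148,0,0,0,0.6],[0.004,0,0.148,0,0,0,0.8],[0.004,0,0.148,0,0,0,0.8]]]' --force 40

```text
time: 2.2
tool_pos: [0.5739, -0.3602, 0.0342]
tcp_rot: [2.559, 1.819, 0.001]
wrist_force: [-2.8, 1.7, 4.5]
width: 0.141
grip_force: 1.2
```

Emit:
play_rows --commands '[[[0,0,0,0,0,0,0.8],[0,0,0,0,0,0,0.8],[0,0,-0.06,0,0,0,0.8],[0,0,-0.13,0,0,0,0.8],[0,0,-0.2,0,0,0,0.8],[0,0,-0.2,0,0,0,0.8]]]'

```text
time: 2.8
tool_pos: [0.5776, -0.3626, 0.1616]
tcp_rot: [2.549, 1.812, 0.008]
wrist_force: [0.6, -0.8, 1.0]
width: 0.101
grip_force: 0.0
```

```bash
python3 - <<'E'
from h import *
s=bot.read_state();print(s['time'],s['tool_pos'],s['wrist_force'],s['width'],s['grip_force'],delta([.625,.07,.15],down(np.radians(98.4))))
a=bot.read_camera('side')
cv2.imwrite('pics/v2.png',cv2.resize(a[80:220,290:450],None,fx=2.4,fy=2.4))
E
```

```text
2.8 [ 0.57764496 -0.36259228  0.16163495] [ 0.61997113 -0.80790723  1.02698153] 0.10082545428028256 0.0 (array([ 0.7069, -0.1627,  0.0143]), array([ 0.0042,  0.0023, -0.1533]))
```

View pics/v2.png

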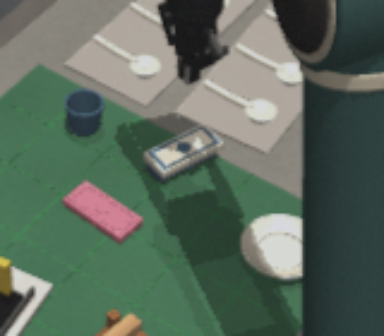

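```bash
python3 - <<'E'
from h import *
s=bot.read_state();R0=R.from_rotvec(s['tcp_rot']).as_matrix()
print(R0.round(3), s['width'])
print('side tile top',proj('side',[.572,-.361,.03]),'tip',proj('side',s['tool_pos']+R0[:,2]*.025),proj('side',[.5715,-.3633,.097]))
a=bot.read_camera('side'); hsv=cv2.cvtColor(a,cv2.COLOR_BGR2HSV)
for nm in('side0.png',):
    b=cv2.imread('pics/'+nm); d=cv2.absdiff(a,b)[130:160,345:390]; print('tile change',d.mean(),d.max())
E
```

```text
[[ 0.329  0.944  0.009]
 [ 0.944 -0.329 -0.006]
 [-0.003  0.01  -1.   ]] 0.1021113422929395
side tile top [[365.67675295 140.19100921]] tip [[366.72402472 117.84936772]] [[367.44772459 126.03347446]]
tile change 16.92716049382716 83
```

```bash
python3 - <<'E'
from h import *
a=bot.read_camera('side');b=cv2.imread('pics/side0.png')
for im in(b,a):
    for c in blobs(im,(90,60,40),(125,255,255),(345,125,390,165),5)[:3]: print(rect('side',c,.03),cv2.boundingRect(c),cv2.contourArea(c))
    print('-')
v=np.hstack([cv2.resize(x[115:170,335:400],None,fx=6,fy=6,interpolation=cv2.INTER_CUBIC) for x in(b,a)]);cv2.imwrite('pics/v3.png',v)
E
```

```text
[ 0.569 -0.358 14.506  9.743 36.811] (364, 140, 5, 3) 8.0
[  0.574  -0.289  32.369   2.831 -18.249] (351, 149, 6, 7) 5.0
-
[ 0.569 -0.358 14.019  9.743 36.811] (364, 140, 5, 3) 6.5
-
```

View pics/v3.png

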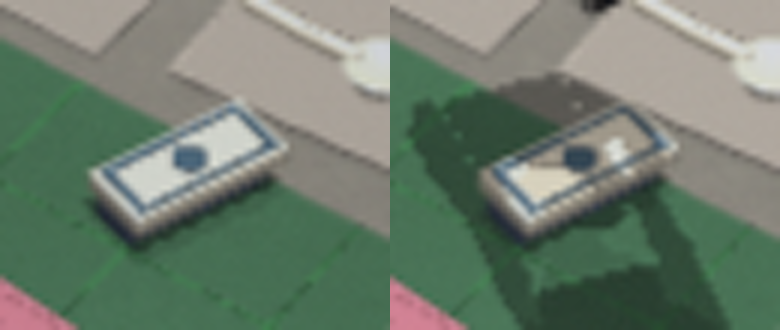

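```bash
python3 - <<'E'
from h import *
cv2.imwrite('pics/g0.png',bot.read_camera('side'))
s=bot.read_state();print(s['time'],s['tool_pos'],s['width'],delta([.572,-.361,.033],down(np.radians(70.8))))
E
```

```text
3.0 [ 0.57237661 -0.35909607  0.15137421] 0.10216498812436163 (array([-0.0033,  0.0007,  0.1973]), array([-0.0005, -0.0001,  0.    ]))
```

Emit:
play_rows --commands '[[[0,0,0,0,0,0,-1],[0,0,0,0,0,0,-1],[0,0,0,0,0,0,-1],[0,0,0,0,0,0,-1],[0,0,0.06,0,0,0,-1],[0,0,0.12,0,0,0,-1],[0,0,0.12,0,0,0,-1],[0,0,0.12,0,0,0,-1]]]'

```text
time: 3.8
tool_pos: [0.5724, -0.3591, 0.0795]
tcp_rot: [-2.559, -1.818, 0.001]
wrist_force: [-0.3, 0.3, 1.0]
width: 1.001
grip_force: 0.0
```

```bash
python3 - <<'E'
from h import *
cv2.imwrite('pics/g1.png',bot.read_camera('side'))
s=bot.read_state();print(s['time'],s['tool_pos'],s['tcp_rot'],s['width'],delta([.572,-.361,.033],down(np.radians(70.8))))
E
```

```text
3.85 [ 0.57368582 -0.36005044  0.0813721 ] [2.55996379e+00 1.81927903e+00 6.00738896e-04] 0.9991417065369522 (array([-0.0024, -0.0022,  0.0806]), array([0.0003, 0.0001, 0.    ]))
```

Emit:
play_rows --commands '[[[-0.002,0,0.04,0,0,0,-1],[-0.002,0,0.078,0,0,0,-1],[-0.002,0,0.078,0,0,0,-1],[-0.002,0,0.078,0,0,0,-1],[-0.002,0,0.078,0,0,0,-1]]]'

```text
time: 4.35
tool_pos: [0.5744, -0.3619, 0.0363]
tcp_rot: [2.558, 1.818, 0.002]
wrist_force: [-0.3, -0.8, -0.3]
width: 1.004
grip_force: 0.0
```

```bash
python3 - <<'E'
from h import *
a=bot.read_camera('side')
s=bot.read_state();print(s['time'],s['tool_pos'],s['wrist_force'],s['width'])
v=np.hstack([cv2.resize(x[80:180,320:410],None,fx=2.9,fy=4,interpolation=cv2.INTER_CUBIC) for x in(cv2.imread('pics/g0.png'),cv2.imread('pics/g1.png'),a)]);cv2.imwrite('pics/v4.png',v)
E
```

```text
4.4 [ 0.57427704 -0.36183977  0.03613039] [ 0.06912235 -0.09023298 -0.71146401] 0.9989661446529648
```

View pics/v4.png

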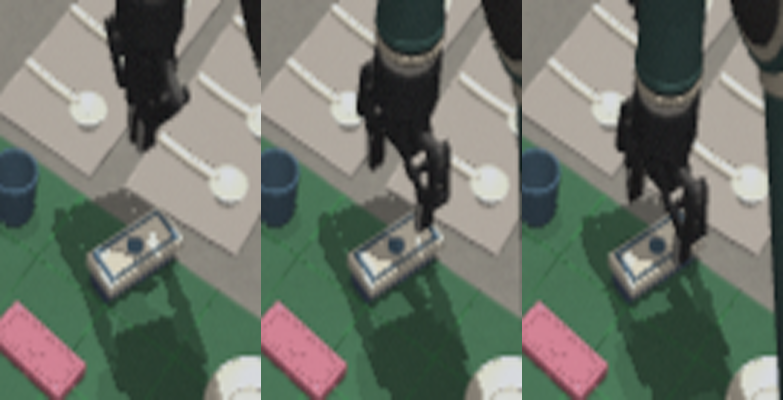

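The third panel shows the fingers straddling the tile, with the near tip at (685,260) only just at its edge. The open tips sit too high, so I'll go lower and close with a check.

Emit:
play_rows --commands '[[[0,0,0.01,0,0,0,-1],[0,0,0.013,0,0,0,-1],[0,0,0.013,0,0,0,-1],[0,0,0.013,0,0,0,-1],[0,0,0.013,0,0,0,-0.2],[0,0,0.013,0,0,0,0],[0,0,0.013,0,0,0,0]]]' --force 40

```text
time: 5.1
tool_pos: [0.5728, -0.3609, 0.0262]
tcp_rot: [2.561, 1.82, 0.0]
wrist_force: [1.5, -0.4, -1.8]
width: 0.567
grip_force: 41.4
```

Emit:
play_rows --commands '[[[0,0,0,0,0,0,0.2],[0,0,0,0,0,0,1],[0,0,0,0,0,0,1],[0,0,0,0,0,0,1]]]' --force 40

```text
time: 5.5
tool_pos: [0.5729, -0.361, 0.0261]
tcp_rot: [2.56, 1.819, 0.0]
wrist_force: [1.2, -0.0, 2.7]
width: 0.567
grip_force: 41.9
```

Emit:
play_rows --commands '[[[0,0,-0.03,0,0,0,1],[0,0,-0.08,0,0,0,1],[0,0,-0.14,0,0,0,1],[0,0,-0.2,0,0,0,1],[0,0,-0.2,0,0,0,1],[0,0,-0.2,0,0,0,1]]]'

```text
time: 6.1
tool_pos: [0.5732, -0.3611, 0.1475]
tcp_rot: [2.559, 1.818, 0.002]
wrist_force: [-0.6, 0.0, -2.0]
width: 0.568
grip_force: 41.9
```

```bash
python3 - <<'E'
from h import *
s=bot.read_state();print(s['time'],s['tool_pos'],s['wrist_force'],s['width'],s['grip_force'],delta([.625,.07,.13],down(np.radians(98.4))))
E
```

```text
6.1 [ 0.57321338 -0.36112525  0.14747783] [-0.58320866  0.01003313 -2.02701324] 0.5680849481845203 41.89989745616913 (array([ 0.707 , -0.1549,  0.0282]), array([ 0.0008,  0.0004, -0.1533]))
```

Emit:
play_rows --commands '[[[0.04,-0.01,0,0,0,-0.01,1],[0.09,-0.02,0,0,0,-0.03,1],[0.15,-0.035,0,0,0,-0.05,1],[0.21,-0.05,0,0,0,-0.07,1],[0.28,-0.06,0,0,0,-0.09,1],[0.35,-0.075,0,0,0,-0.11,1],[0.42,-0.09,0,0,0,-0.13,1],[0.49,-0.107,0,0,0,-0.1533,1]]]'

```text
time: 6.9
tool_pos: [0.6068, -0.0601, 0.143]
tcp_rot: [-2.047, -2.378, 0.004]
wrist_force: [0.3, 0.8, -2.7]
width: 0.564
grip_force: 41.9
```

```bash
python3 - <<'E'
from h import *
s=bot.read_state();print(s['time'],s['tool_pos'],s['width'],delta([.625,.07,.13],down(np.radians(98.4))))
E
```

```text
6.9 [ 0.60675171 -0.0600973   0.14298671] 0.5637596383995174 (array([0.2099, 0.0624, 0.0217]), array([-0.0014, -0.0004,  0.0008]))
```

Emit:
play_rows --commands '[[[0.06,0.02,0,0,0,0,1],[0.12,0.04,0,0,0,0,1],[0.17,0.055,0,0,0,0,1],[0.2,0.06,0.01,0,0,0,1],[0.2,0.06,0.02,0,0,0,1],[0.2,0.06,0.02,0,0,0,1],[0.2,0.06,0.02,0,0,0,1],[0.2,0.06,0.02,0,0,0,1]]]'

```text
time: 7.7
tool_pos: [0.6267, 0.0606, 0.1335]
tcp_rot: [-2.055, -2.376, 0.001]
wrist_force: [0.3, 0.3, -1.2]
width: 0.571
grip_force: 41.9
```

```bash
python3 - <<'E'
from h import *
a=bot.read_camera('side');t=bot.read_camera('top')
s=bot.read_state();print(s['time'],s['tool_pos'],s['tcp_rot'],s['width'],delta([.625,.07,.075],down(np.radians(98.4))))
v=np.hstack([cv2.resize(a[140:260,225:325],None,fx=3.9,fy=3.9,interpolation=cv2.INTER_CUBIC),cv2.resize(t[120:240,220:320],None,fx=3.9,fy=3.9)]);cv2.imwrite('pics/v5.png',v)
E
```

```text
7.8 [0.62703318 0.06084552 0.13399433] [2.05443014e+00 2.37613198e+00 3.60261556e-04] 0.5714936684725225 (array([ 0.0156, -0.0012,  0.0983]), array([ 0.0002,  0.0001, -0.0005]))
```

View pics/v5.png

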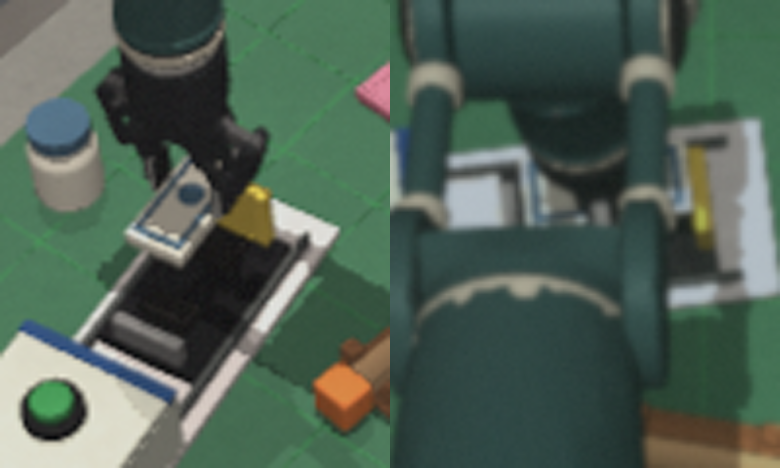

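The tile is held level and aligned above the carriage. Its dot is at (190,193) in the side crop, the bumper at (250,215) and the lip at (148,335). Now checking the tile centre and the bumper/lip positions.

```bash
python3 - <<'E'
from h import *
a=bot.read_camera('side')
s=bot.read_state()
c=blobs(a,(95,70,40),(125,255,255),(268,183,282,196),3)[0]; uv=c.reshape(-1,2).mean(0)
print('dot',uv,plane('side',uv,.138),s['tool_pos'])
b=cv2.imread('pics/side0.png');
u=np.array([np.cos(np.radians(98.4)),np.sin(np.radians(98.4))]);C=np.array([.624,.0698])
# lip: inner face x .062, top z .05 ; outer assumed; compare predicted inner edge ends with grey patch
n=np.array([-u[1],u[0]])
print('pred lip inner top edge side px',proj('side',[[*(C+.062*u+k*n),.050] for k in(-.03,0,.03)]).round(1).tolist())
t=cv2.imread('pics/top0.png')
print('top px',proj('top',[[*(C+.062*u+k*n),.050] for k in(-.03,0,.03)]).round(1).tolist())
print('strip',proj('top',[[*(C+k*u),.044] for k in(-.035,.035)]).round(1).tolist())
g=cv2.cvtColor(t,cv2.COLOR_BGR2GRAY);print(g[176,244:262],g[182,244:262],g[174,244:300])
E
```

```text
dot [273.18181818 189.36363636] [[0.62418728 0.06281084]] [0.62708597 0.06100406 0.13405944]
pred lip inner top edge side px [[254.9, 219.2], [263.2, 223.1], [271.6, 227.0]]
top px [[250.7, 167.3], [251.8, 177.9], [252.9, 188.5]]
strip [[287.1, 174.1], [261.8, 177.2]]
[178 180 178 176 161 133 117 110  87  56  43  44  41  43  40  38  39  40] [180 178 178 178 171 153 128 117 106  78  53  44  47  47  45  42  40  39] [179 179 176 171 154 127 116 106  81  49  43  42  43  42  40  37  38  38
  40  41  41  38  35  42  46  46  44  44  42  44  42  45  43  46  44  45
  45  43  45  44  41  40  38  35  39  39  37  39  41  44  42  41  53 100
 148 161]
```

Emit:
play_rows --commands '[[[0.012,0,0.02,0,0,0,1],[0.012,0,0.05,0,0,0,1],[0.012,0,0.08,0,0,0,1],[0.012,0,0.1,0,0,0,1],[0.012,0,0.115,0,0,0,1],[0.012,0,0.115,0,0,0,1],[0.012,0,0.115,0,0,0,1]]]'

```text
time: 8.55
tool_pos: [0.626, 0.0691, 0.0649]
tcp_rot: [2.053, 2.378, 0.0]
wrist_force: [-0.9, 0.2, -0.9]
width: 0.562
grip_force: 41.9
```

```bash
python3 - <<'E'
from h import *
a=bot.read_camera('side');s=bot.read_state();print(s['time'],s['tool_pos'],s['wrist_force'])
for c in blobs(a,(95,70,40),(125,255,255),(250,180,300,225),3)[:4]:
    print(c.reshape(-1,2).mean(0),plane('side',c.reshape(-1,2).mean(0),s['tool_pos'][2]+.004),cv2.contourArea(c))
E
```

```text
8.6 [0.62650487 0.06917035 0.06544467] [ 0.38908099  0.34789604 -1.91404527]
[273.69230769 205.30769231] [[0.62253922 0.07106232]] 12.5
```

Emit:
play_rows --commands '[[[-0.002,0,0.006,0,0,0,1],[-0.002,0,0.011,0,0,0,1],[-0.002,0,0.015,0,0,0,1],[-0.002,0,0.017,0,0,0,1],[-0.002,0,0.017,0,0,0,1],[-0.002,0,0.017,0,0,0,1]]]'

```text
time: 9.2
tool_pos: [0.626, 0.0679, 0.0545]
tcp_rot: [2.053, 2.378, 0.0]
wrist_force: [-0.6, 0.4, -2.1]
width: 0.563
grip_force: 41.9
```

Emit:
play_rows --commands '[[[0,0,0.002,0,0,0,1],[0,0,0.003,0,0,0,1],[0,0,0.003,0,0,0,1]]]'

```text
time: 9.5
tool_pos: [0.6262, 0.0679, 0.0541]
tcp_rot: [2.053, 2.378, 0.0]
wrist_force: [-4.1, -0.6, 5.9]
width: 0.563
grip_force: 42.6
```

Contact with the strips. Release and go up.

Emit:
play_rows --commands '[[[0,0,0,0,0,0,0.05],[0,0,0,0,0,0,-0.1],[0,0,0,0,0,0,-0.3],[0,0,0,0,0,0,-0.5],[0,0,-0.03,0,0,0,-0.5],[0,0,-0.08,0,0,0,-0.5],[0,0,-0.14,0,0,0,-0.5],[0,0,-0.17,0,0,0,-0.7]]]'

```text
time: 10.3
tool_pos: [0.6278, 0.0681, 0.1582]
tcp_rot: [2.051, 2.375, 0.005]
wrist_force: [0.5, 0.1, 0.1]
width: 0.849
grip_force: 0.0
```

```bash
python3 - <<'E'
from h import *
a=bot.read_camera('side');s=bot.read_state();print(s['time'],s['tool_pos'],s['width'])
for c in blobs(a,(95,70,40),(125,255,255),(255,190,290,225),3)[:4]:
    print('dot',c.reshape(-1,2).mean(0),plane('side',c.reshape(-1,2).mean(0),.058),cv2.contourArea(c))
y=blobs(a,(20,120,80),(35,255,255),(265,170,305,215))[0];print('bumper',cv2.boundingRect(y),'was 277,182,18,21')
print(delta([.456,.000,.15],down(np.radians(81.5))))
t=cv2.imread('pics/top0.png')
for z in(.042,):
  h=blobs(t,(12,60,150),(25,200,255),(276,215,335,260))[0];o=blobs(t,(4,140,80),(16,255,255),(250,215,335,260))[0]
  print(rect('top',h,z),rect('top',o,.049))
E
```

```text
10.35 [0.62941708 0.06818024 0.16099026] 0.8456947362058111
dot [274.18181818 207.27272727] [[0.62274697 0.06994958]] 9.5
bumper (277, 182, 18, 21) was 277,182,18,21
(array([-0.0702, -0.3027,  0.0156]), array([ 0.0029, -0.0002,  0.0939]))
[4.55000e-01 1.00000e-03 1.22323e+02 1.73270e+01 8.13200e+01] [ 0.466  0.081 34.911 30.762 -5.067]
```

Emit:
play_rows --commands '[[[-0.02,-0.07,0,0,0,0.02,-0.4],[-0.04,-0.15,0.01,0,0,0.05,-0.4],[-0.06,-0.23,0.01,0,0,0.08,-0.4],[-0.067,-0.3,0.015,0,0,0.094,-0.4],[-0.067,-0.305,0.015,0,0,0.094,-0.4],[-0.067,-0.305,0.015,0,0,0.094,-0.4],[-0.067,-0.305,0.015,0,0,0.094,-0.4],[-0.067,-0.305,0.015,0,0,0.094,-0.4]]]'

```text
time: 11.15
tool_pos: [0.4525, 0.0016, 0.1462]
tcp_rot: [2.379, 2.05, 0.002]
wrist_force: [-0.0, -0.1, 0.7]
width: 0.7
grip_force: 0.0
```

```bash
python3 - <<'E'
from h import *
a=cv2.imread('pics/side0.png');s=bot.read_state();print(s['time'],s['tool_pos'],s['width'])
o=blobs(a,(4,140,80),(16,255,255),(300,225,325,255))
for c in o[:2]: print(cv2.boundingRect(c),rect('side',c,.049))
d=np.array([np.cos(np.radians(81.4)),np.sin(np.radians(81.4))]);B=np.array([.4545,.003])
print('pred head top corners',proj('side',[[*(B+k*d+j*np.array([-d[1],d[0]])),z] for k,j,z in((.061,.018,.049),(.061,-.018,.049),(.097,.018,.049),(.097,-.018,.049),(.097,-.018,.013))]).round(1).tolist())
print('handle rear top',proj('side',[*(B-.065*d),.042]))
print(delta([.4545,.003,.04],down(np.radians(81.4))))
b=bot.read_camera('side')
v=np.hstack([cv2.resize(a[190:265,290:370],None,fx=5,fy=5,interpolation=cv2.INTER_CUBIC),cv2.resize(b[165:265,270:370],None,fx=3.75,fy=3.75)]);cv2.imwrite('pics/v6.png',v)
E
```

```text
11.15 [0.45250513 0.00163076 0.14619182] 0.700332496840078
(306, 232, 17, 18) [ 0.457  0.09  46.431 44.012 -7.654]
pred head top corners [[320.8, 237.0], [312.4, 229.8], [311.9, 244.3], [303.6, 236.9], [304.0, 243.5]]
handle rear top [[345.87557885 210.84892756]]
(array([0.0027, 0.0027, 0.177 ]), array([ 0.0005, -0.0001,  0.0006]))
```

View pics/v6.png

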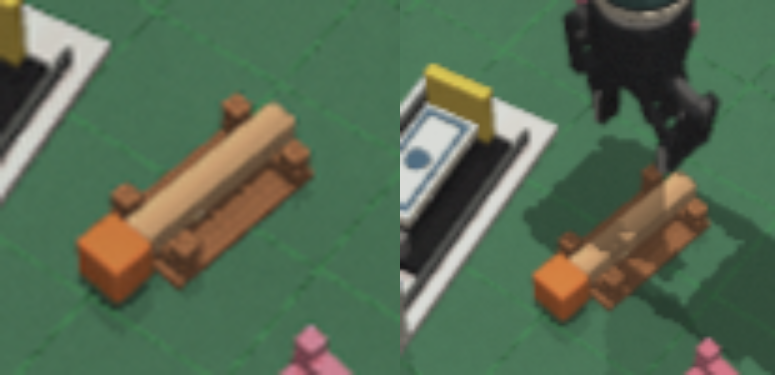

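The left panel shows the bar seated in the wooden rest, with its head top at (112,240) and its rear end at (283,108). Predictions agree to about 2 px. The right panel shows the tile flat on the carriage. Descending onto the handle.

Emit:
play_rows --commands '[[[0,0.002,0.06,0,0,0,-0.4],[0,0.002,0.12,0,0,0,-0.4],[0,0.002,0.16,0,0,0,-0.4],[0,0.002,0.177,0,0,0,-0.4],[0,0.002,0.177,0,0,0,-0.4],[0,0.002,0.177,0,0,0,-0.4],[0,0.002,0.177,0,0,0,-0.4],[0,0.002,0.177,0,0,0,-0.4]]]'

```text
time: 12.0
tool_pos: [0.4534, 0.0012, 0.041]
tcp_rot: [2.379, 2.049, 0.003]
wrist_force: [0.3, -0.3, -1.1]
width: 0.696
grip_force: 0.0
```

Emit:
play_rows --commands '[[[0,0,0,0,0,0,0],[0,0,0,0,0,0,0.2],[0,0,0,0,0,0,0.4],[0,0,0,0,0,0,0.7],[0,0,0,0,0,0,1],[0,0,0,0,0,0,1],[0,0,0,0,0,0,1]]]' --force 35

```text
time: 12.7
tool_pos: [0.4527, 0.0012, 0.0401]
tcp_rot: [2.38, 2.049, 0.001]
wrist_force: [-0.0, -0.4, 4.8]
width: 0.239
grip_force: 35.3
```

```bash
python3 - <<'E'
from h import *
s=bot.read_state();print(s['time'],s['tool_pos'],s['tcp_rot'],s['width'],s['grip_force'],s['wrist_force'])
E
```

```text
12.7 [0.45270412 0.00116516 0.04011111] [2.37980648e+00 2.04942669e+00 1.49552837e-03] 0.23928288054852148 35.27601778507233 [-0.04700359 -0.40518271  4.75939668]
```

Emit:
play_rows --commands '[[[0,0,-0.03,0,0,0,1],[0,0,-0.08,0,0,0,1],[0,0,-0.13,0,0,0,1],[0,0,-0.18,0,0,0,1],[0,0,-0.18,0,0,0,1],[0,0,-0.18,0,0,0,1]]]'

```text
time: 13.3
tool_pos: [0.4517, 0.0013, 0.1472]
tcp_rot: [2.38, 2.05, -0.0]
wrist_force: [-0.1, -0.9, -2.4]
width: 0.241
grip_force: 34.7
```

```bash
python3 - <<'E'
from h import *
s=bot.read_state();print(s['time'],s['tool_pos'],s['tcp_rot'],s['width'],s['grip_force'],s['wrist_force'],s['torque'])
print(delta([.653,-.126,.15],down(np.radians(98.4))))
E
```

```text
13.3 [0.45166728 0.00126298 0.14717091] [ 2.38043307e+00  2.05015013e+00 -2.55106320e-05] 0.24052977018885846 34.670929312705994 [-0.10828775 -0.90706877 -2.40230077] [-0.10020357  0.04861843 -0.00158295]
(array([-0.16  ,  0.3633, -0.0047]), array([-0.   ,  0.   , -0.094]))
```

Emit:
play_rows --commands '[[[-0.02,0.05,0,0,0,-0.015,1],[-0.05,0.11,0,0,0,-0.03,1],[-0.08,0.18,0,0,0,-0.05,1],[-0.11,0.25,0,0,0,-0.07,1],[-0.14,0.32,0,0,0,-0.085,1],[-0.16,0.363,0,0,0,-0.094,1],[-0.16,0.363,0,0,0,-0.094,1],[-0.16,0.363,0,0,0,-0.094,1]]]'

```text
time: 14.1
tool_pos: [0.6512, -0.1258, 0.144]
tcp_rot: [-2.051, -2.373, 0.004]
wrist_force: [-0.3, 0.5, -2.2]
width: 0.239
grip_force: 34.8
```

```bash
cat > m.py <<'E'
from h import *
a=bot.read_camera('side');t=bot.read_camera('top');s=bot.read_state();print(s['time'],s['tool_pos'],s['width'],s['wrist_force'].round(1))
u=np.array([np.cos(np.radians(98.4)),np.sin(np.radians(98.4))])
for n,im,bx in(('side',a,(230,165,310,240)),('top',t,(220,130,325,205))):
    m=cv2.inRange(cv2.cvtColor(im,cv2.COLOR_BGR2HSV),(20,120,80),(35,255,255))
    y=np.argwhere(m[bx[1]:bx[3],bx[0]:bx[2]])[:,::-1]+bx[:2]
    print(n,'yellow',len(y),y.mean(0).round(1) if len(y) else '',[round(float(v),4) for v in (plane(n,y.mean(0),.06)[0] @ u,)] if len(y) else '')
    hsv=cv2.cvtColor(im,cv2.COLOR_BGR2HSV)
    r=cv2.inRange(hsv,(0,150,60),(4,255,255))|cv2.inRange(hsv,(172,150,60),(180,255,255))
    x0,y0,x1,y1=(195,235,250,300) if n=='side' else (140,160,190,205)
    q=np.argwhere(r[y0:y1,x0:x1])[:,::-1]+[x0,y0]
    print(n,'red',len(q),np.r_[q.min(0),q.max(0)] if len(q) else '')
    o=blobs(im,(4,140,80),(16,255,255),(230,140,420,260),10)
    for c in o[:1]: print(n,'orange',cv2.boundingRect(c))
for c in blobs(a,(95,70,40),(125,255,255),(225,190,290,245),3)[:2]:
    p=plane('side',c.reshape(-1,2).mean(0),.058)[0]; print('dot',p.round(4),'along',round(float(p@u),4))
E
python3 m.py; python3 -c "
from h import *
print(delta([.653,-.126,.07],down(np.radians(98.4))))"
```

```text
14.2 [ 0.65090324 -0.12510219  0.14517379] 0.24443628640813467 [ 0.4 -0.2 -1.4]
side yellow 200 [285.8 190.5] [-0.0941]
side red 156 [206 265 222 284]
side orange (313, 217, 34, 26)
top yellow 106 [298.6 169.2] [-0.0906]
top red 145 [151 179 171 187]
dot [0.6213 0.1831] along 0.0904
dot [0.6237 0.0693] along -0.0225
(array([-0.0022,  0.0038,  0.1253]), array([-0.0013, -0.0006, -0.    ]))
```

Emit:
play_rows --commands '[[[0,0.004,0.04,0,0,0,1],[0,0.004,0.09,0,0,0,1],[0,0.004,0.12,0,0,0,1],[0,0.004,0.125,0,0,0,1],[0,0.004,0.125,0,0,0,1],[0,0.004,0.125,0,0,0,1]]]'

```text
time: 14.8
tool_pos: [0.6561, -0.1255, 0.074]
tcp_rot: [2.051, 2.377, 0.002]
wrist_force: [-0.0, 0.3, -1.5]
width: 0.241
grip_force: 34.8
```

```bash
python3 m.py; python3 - <<'E'
from h import *
s=bot.read_state();u=np.array([np.cos(np.radians(98.4)),np.sin(np.radians(98.4)),0]);n=np.array([-u[1],u[0],0])
P=s['tool_pos']-[0,0,.009]
H=[P+k*u+j*n+[0,0,z] for k in(.061,.097) for j in(-.018,.018) for z in(-.018,.018)]
for c in('side','top'):
    p=proj(c,H); im=bot.read_camera(c); print(c,'pred head bbox',p.min(0).round(),p.max(0).round(),[cv2.boundingRect(b) for b in blobs(im,(4,140,70),(16,255,255),(270,140,420,260),10)])
    if c=='side': v=cv2.resize(im[140:240,240:370],None,fx=5,fy=5,interpolation=cv2.INTER_CUBIC);cv2.imwrite('pics/v7.png',v)
E
```

```text
14.9 [ 0.65666438 -0.12572879  0.07446408] 0.24205349736861612 [-0.1  0.5 -0.6]
side yellow 197 [285.7 190.7] [-0.0934]
side red 156 [206 265 222 284]
side orange (315, 217, 32, 25)
top yellow 101 [298.5 168.8] [-0.0905]
top red 144 [151 179 171 187]
dot [0.6221 0.1831] along 0.0903
dot [0.6237 0.0697] along -0.0221
side pred head bbox [284. 169.] [300. 188.] [(318, 217, 29, 24), (286, 173, 14, 15)]
top pred head bbox [310. 158.] [325. 176.] []
```

The numbers match: the head blob in the side view is at (286–300, 173–188) and the prediction is (284–300, 169–188). Starting the taps.

Emit:
play_rows --commands '[[[0.018,-0.005,0.004,0,0,0,1],[0.034,-0.005,0.004,0,0,0,1],[0.04,-0.005,0.004,0,0,0,1],[0.046,-0.005,0.004,0,0,0,1],[0.052,-0.005,0.004,0,0,0,1],[0.057,-0.005,0.004,0,0,0,1],[0.045,-0.005,0.004,0,0,0,1],[0.03,-0.005,0.004,0,0,0,1]]]'

```text
time: 15.8
tool_pos: [0.6498, -0.1077, 0.0699]
tcp_rot: [-2.052, -2.378, -0.001]
wrist_force: [-0.4, -0.5, -1.2]
width: 0.242
grip_force: 34.8
```

```bash
python3 m.py
```

```text
15.9 [ 0.65019771 -0.10937084  0.07011466] 0.24034900467419854 [-0.3 -0.2 -0.9]
side yellow 200 [283.9 193.1] [-0.0823]
side red 155 [206 265 222 284]
side orange (313, 218, 33, 24)
top yellow 112 [294.7 169.3] [-0.0798]
top red 142 [151 179 171 187]
dot [0.6211 0.1822] along 0.0895
dot [0.6226 0.0804] along -0.0114
```

Emit:
play_rows --commands '[[[0.014,0,0,0,0,0,1],[0.025,0,0,0,0,0,1],[0.03,0,0,0,0,0,1],[0.035,0,0,0,0,0,1],[0.04,0,0,0,0,0,1],[0.0445,0,0,0,0,0,1],[0.032,0,0,0,0,0,1],[0.0175,0,0,0,0,0,1]]]'

```text
time: 16.7
tool_pos: [0.6482, -0.0974, 0.07]
tcp_rot: [-2.052, -2.378, -0.001]
wrist_force: [0.1, 0.0, -2.2]
width: 0.24
grip_force: 34.8
```

```bash
python3 m.py
```

```text
16.8 [ 0.64858967 -0.09888329  0.07012087] 0.24200132575862277 [ 0.2  0.5 -1.5]
side yellow 201 [282.1 195.5] [-0.0714]
side red 156 [206 265 222 284]
side orange (313, 220, 31, 23)
top yellow 115 [290.9 169.8] [-0.0694]
top red 143 [151 179 171 187]
dot [0.6218 0.1823] along 0.0895
dot [0.6211 0.0905] along -0.0012
```

Emit:
play_rows --commands '[[[0.014,0,0,0,0,0,1],[0.025,0,0,0,0,0,1],[0.03,0,0,0,0,0,1],[0.035,0,0,0,0,0,1],[0.04,0,0,0,0,0,1],[0.0445,0,0,0,0,0,1],[0.032,0,0,0,0,0,1],[0.0175,0,0,0,0,0,1]]]'

```text
time: 17.6
tool_pos: [0.6467, -0.087, 0.07]
tcp_rot: [-2.052, -2.378, -0.001]
wrist_force: [-0.4, 0.3, -2.7]
width: 0.24
grip_force: 34.8
```

```bash
python3 m.py
```

```text
17.7 [ 0.64705467 -0.08843706  0.07011714] 0.2431995672194621 [ 0.6 -1.  -1. ]
side yellow 199 [280.3 197.5] [-0.0617]
side red 155 [206 265 222 284]
side orange (313, 221, 30, 21)
top yellow 116 [287.  169.9] [-0.0587]
top red 144 [151 179 171 187]
dot [0.6217 0.1825] along 0.0898
dot [0.6197 0.1014] along 0.0098
```

Travel is about 32 mm and moving predictably. Two more taps take it to about 53 mm, where the flag must still be down.

Emit:
play_rows --commands '[[[0.014,0,0,0,0,0,1],[0.025,0,0,0,0,0,1],[0.03,0,0,0,0,0,1],[0.035,0,0,0,0,0,1],[0.04,0,0,0,0,0,1],[0.0445,0,0,0,0,0,1],[0.032,0,0,0,0,0,1],[0.0175,0,0,0,0,0,1]]]'

```text
time: 18.5
tool_pos: [0.6452, -0.0766, 0.07]
tcp_rot: [-2.051, -2.378, -0.001]
wrist_force: [0.0, -0.2, -0.8]
width: 0.24
grip_force: 34.8
```

```bash
python3 m.py
```

```text
18.6 [ 0.64550341 -0.0780657   0.07009855] 0.23625145968060268 [ 1.  -0.1 -0.5]
side yellow 196 [278.3 199.9] [-0.0508]
side red 156 [206 265 222 284]
side orange (313, 223, 29, 20)
top yellow 115 [283.  170.2] [-0.0479]
top red 143 [151 179 171 187]
dot [0.621  0.1823] along 0.0896
dot [0.6187 0.1114] along 0.0198
```

Emit:
play_rows --commands '[[[0.014,0,0,0,0,0,1],[0.025,0,0,0,0,0,1],[0.03,0,0,0,0,0,1],[0.035,0,0,0,0,0,1],[0.04,0,0,0,0,0,1],[0.0445,0,0,0,0,0,1],[0.032,0,0,0,0,0,1],[0.0175,0,0,0,0,0,1]]]'

```text
time: 19.4
tool_pos: [0.6436, -0.0662, 0.07]
tcp_rot: [-2.052, -2.378, -0.001]
wrist_force: [0.3, -0.5, -1.9]
width: 0.241
grip_force: 34.8
```

```bash
python3 m.py
```

```text
19.5 [ 0.64396515 -0.06769196  0.07009383] 0.24127808016838923 [ 0.2 -0.2 -1.5]
side yellow 198 [276.6 202.5] [-0.0399]
side red 155 [206 265 222 284]
side orange (315, 223, 27, 22)
top yellow 113 [279.1 170.4] [-0.0374]
top red 145 [151 179 171 187]
dot [0.6206 0.1827] along 0.0901
dot [0.6171 0.1216] along 0.0301
```

Emit:
play_rows --commands '[[[0.014,0,0,0,0,0,1],[0.025,0,0,0,0,0,1],[0.03,0,0,0,0,0,1],[0.034,0,0,0,0,0,1],[0.038,0,0,0,0,0,1],[0.042,0,0,0,0,0,1],[0.03,0,0,0,0,0,1],[0.015,0,0,0,0,0,1]]]'

```text
time: 20.3
tool_pos: [0.6423, -0.0573, 0.07]
tcp_rot: [-2.052, -2.378, -0.001]
wrist_force: [0.2, 0.8, -2.5]
width: 0.243
grip_force: 34.8
```

```bash
python3 m.py
```

```text
20.4 [ 0.6426715  -0.05876816  0.07012861] 0.24157771127187178 [ 0.6  0.3 -1.5]
side yellow 205 [275.1 204.4] [-0.0312]
side red 155 [206 265 222 284]
side orange (314, 224, 26, 19)
top yellow 111 [275.7 170. ] [-0.0282]
top red 144 [151 179 171 187]
dot [0.6205 0.1823] along 0.0897
dot [0.6163 0.1306] along 0.0392
```

Travel is about 62 mm and the flag is still down. Taps of 7.5 mm from here.

Emit:
play_rows --commands '[[[0.014,0,0,0,0,0,1],[0.024,0,0,0,0,0,1],[0.028,0,0,0,0,0,1],[0.032,0,0,0,0,0,1],[0.036,0,0,0,0,0,1],[0.0395,0,0,0,0,0,1],[0.028,0,0,0,0,0,1],[0.0125,0,0,0,0,0,1]]]'

```text
time: 21.2
tool_pos: [0.6412, -0.0498, 0.07]
tcp_rot: [-2.051, -2.378, -0.001]
wrist_force: [-0.7, -0.1, -1.7]
width: 0.243
grip_force: 34.8
```

```bash
python3 m.py
```

```text
21.3 [ 0.64159434 -0.05136595  0.070108  ] 0.24295654652014356 [ 1.  -0.  -0.3]
side yellow 203 [273.7 206.2] [-0.0234]
side red 155 [206 265 222 284]
side orange (313, 226, 26, 16)
top yellow 100 [272.9 170. ] [-0.0207]
top red 143 [151 179 171 187]
dot [0.6207 0.1826] along 0.09
dot [0.6158 0.1376] along 0.0462
```

Emit:
play_rows --commands '[[[0.014,0,0,0,0,0,1],[0.024,0,0,0,0,0,1],[0.028,0,0,0,0,0,1],[0.032,0,0,0,0,0,1],[0.036,0,0,0,0,0,1],[0.0395,0,0,0,0,0,1],[0.028,0,0,0,0,0,1],[0.0125,0,0,0,0,0,1]]]'

```text
time: 22.1
tool_pos: [0.6401, -0.0424, 0.07]
tcp_rot: [-2.051, -2.378, -0.001]
wrist_force: [-0.1, 0.5, -2.4]
width: 0.246
grip_force: 34.8
```

```bash
python3 m.py
```

```text
22.2 [ 0.6405152  -0.04395704  0.07013532] 0.24211361715610757 [ 0.8  0.2 -0.8]
side yellow 204 [272.4 207.8] [-0.0163]
side red 157 [206 265 222 284]
side orange (313, 227, 24, 16)
top yellow 91 [269.9 169.5] [-0.0127]
top red 144 [151 179 171 187]
dot [0.6204 0.1824] along 0.0898
dot [0.6139 0.1453] along 0.054
```

Emit:
play_rows --commands '[[[0.014,0,0,0,0,0,1],[0.024,0,0,0,0,0,1],[0.028,0,0,0,0,0,1],[0.032,0,0,0,0,0,1],[0.036,0,0,0,0,0,1],[0.0395,0,0,0,0,0,1],[0.028,0,0,0,0,0,1],[0.0125,0,0,0,0,0,1]]]'

```text
time: 23.0
tool_pos: [0.639, -0.035, 0.07]
tcp_rot: [-2.052, -2.378, -0.001]
wrist_force: [0.4, 0.1, -1.8]
width: 0.241
grip_force: 34.8
```

```bash
python3 m.py
```

```text
23.1 [ 0.63940905 -0.03651712  0.07013613] 0.23967327828108412 [-0.4  0.2 -1.4]
side yellow 209 [271.  209.5] [-0.0087]
side red 155 [206 265 222 284]
side orange (272, 194, 14, 16)
top yellow 81 [267.  168.9] [-0.005]
top red 142 [151 179 171 187]
dot [0.6212 0.1825] along 0.0898
dot [0.6133 0.1522] along 0.0609
```

Emit:
play_rows --commands '[[[0.014,0,0,0,0,0,1],[0.024,0,0,0,0,0,1],[0.028,0,0,0,0,0,1],[0.032,0,0,0,0,0,1],[0.036,0,0,0,0,0,1],[0.0395,0,0,0,0,0,1],[0.028,0,0,0,0,0,1],[0.0125,0,0,0,0,0,1]]]'

```text
time: 23.9
tool_pos: [0.638, -0.0276, 0.07]
tcp_rot: [-2.052, -2.378, -0.001]
wrist_force: [-0.5, -0.5, -0.9]
width: 0.239
grip_force: 34.8
```

```bash
python3 m.py
```

```text
24.0 [ 0.63832437 -0.02908022  0.07013789] 0.24288420730924 [ 0.7  0.  -0.3]
side yellow 205 [269.7 211.3] [-0.0009]
side red 155 [206 265 222 284]
side orange (271, 196, 14, 16)
top yellow 69 [264.1 168.1] [0.0026]
top red 143 [151 179 171 187]
dot [0.6212 0.1825] along 0.0898
dot [0.6123 0.1603] along 0.0691
```

Emit:
play_rows --commands '[[[0.014,0,0,0,0,0,1],[0.024,0,0,0,0,0,1],[0.028,0,0,0,0,0,1],[0.032,0,0,0,0,0,1],[0.036,0,0,0,0,0,1],[0.0395,0,0,0,0,0,1],[0.028,0,0,0,0,0,1],[0.0125,0,0,0,0,0,1]]]'

```text
time: 24.8
tool_pos: [0.6369, -0.0201, 0.07]
tcp_rot: [-2.052, -2.378, -0.001]
wrist_force: [-0.4, -0.3, -1.2]
width: 0.241
grip_force: 34.8
```

```bash
python3 m.py
```

```text
24.9 [ 0.63725781 -0.0216548   0.07014967] 0.24515049970105338 [ 0.3 -0.1 -1.1]
side yellow 203 [268.4 213. ] [0.0064]
side red 154 [206 266 222 284]
side orange (269, 197, 14, 16)
top yellow 59 [261.2 167.6] [0.0104]
top red 142 [151 179 171 187]
dot [0.6207 0.1807] along 0.0881
```

Emit:
play_rows --commands '[[[0.014,0,0,0,0,0,1],[0.024,0,0,0,0,0,1],[0.028,0,0,0,0,0,1],[0.031,0,0,0,0,0,1],[0.034,0,0,0,0,0,1],[0.036,0,0,0,0,0,1],[0.025,0,0,0,0,0,1],[0.009,0,0,0,0,0,1]]]'

```text
time: 25.7
tool_pos: [0.636, -0.0148, 0.07]
tcp_rot: [-2.052, -2.378, -0.001]
wrist_force: [0.9, -0.8, -1.7]
width: 0.237
grip_force: 34.8
```

```bash
python3 m.py
```

```text
25.8 [ 0.63641423 -0.01628831  0.070104  ] 0.23806676862892445 [ 0.4 -0.4 -1. ]
side yellow 207 [267.4 214.2] [0.0114]
side red 119 [206 264 222 275]
side orange (268, 199, 14, 16)
top yellow 50 [259.3 166.8] [0.0154]
top red 147 [151 178 172 185]
dot [0.6204 0.1815] along 0.0889
```

```bash
python3 - <<'E'
from h import *
u=np.array([np.cos(np.radians(98.4)),np.sin(np.radians(98.4)),0])
O=np.array([.624,.069,0])+.094*u; H=O+.165*u+[0,0,.1]
for th in(0,.2,.4,.6,.8,1,1.2,1.4): print(th,proj('side',H+.06*(np.cos(th)*u+[0,0,np.sin(th)])).round(1),proj('top',H+.06*(np.cos(th)*u+[0,0,np.sin(th)])).round(1))
print(proj('side',H))
E
```

```text
0 [[209.  281.9]] [[151.7 185.7]]
0.2 [[208.4 279.4]] [[150.6 184.8]]
0.4 [[208.4 276.3]] [[150.5 183.7]]
0.6 [[209.  272.6]] [[151.3 182.6]]
0.8 [[210.1 268.6]] [[153.2 181.5]]
1 [[211.8 264.4]] [[155.9 180.4]]
1.2 [[213.9 260.2]] [[159.5 179.4]]
1.4 [[216.3 256.2]] [[163.7 178.6]]
[[222.26273445 264.62074523]]
```

Emit:
play_rows --commands '[[[0.012,0,0,0,0,0,1],[0.02,0,0,0,0,0,1],[0.025,0,0,0,0,0,1],[0.028,0,0,0,0,0,1],[0.03,0,0,0,0,0,1],[0.032,0,0,0,0,0,1],[0.02,0,0,0,0,0,1],[0.005,0,0,0,0,0,1]]]'

```text
time: 26.6
tool_pos: [0.6356, -0.012, 0.07]
tcp_rot: [-2.052, -2.378, -0.001]
wrist_force: [-0.4, -0.2, -1.5]
width: 0.238
grip_force: 34.8
```

```bash
python3 m.py
```

```text
26.7 [ 0.63599835 -0.01329833  0.07014759] 0.2407706365546865 [-0.4  0.2 -1.4]
side yellow 209 [267. 215.] [0.0145]
side red 67 [209 260 223 268]
side orange (268, 199, 14, 17)
top yellow 46 [258.2 166.4] [0.0181]
top red 111 [157 176 173 184]
dot [0.6214 0.1817] along 0.089
```

Emit:
play_rows --commands '[[[0.012,0,0,0,0,0,1],[0.02,0,0,0,0,0,1],[0.024,0,0,0,0,0,1],[0.0265,0,0,0,0,0,1],[0.028,0,0,0,0,0,1],[0.0295,0,0,0,0,0,1],[0.018,0,0,0,0,0,1],[0.003,0,0,0,0,0,1]]]'

```text
time: 27.5
tool_pos: [0.6354, -0.0102, 0.07]
tcp_rot: [-2.052, -2.378, -0.001]
wrist_force: [-0.3, 0.4, -1.5]
width: 0.242
grip_force: 34.8
```

```bash
python3 m.py
```

```text
27.6 [ 0.63574881 -0.01152256  0.07014843] 0.24429081103073466 [ 0.7 -0.7 -1.8]
side yellow 205 [266.7 215.3] [0.016]
side red 78 [212 256 223 268]
side orange (268, 200, 14, 16)
top yellow 47 [257.6 166.3] [0.0197]
top red 78 [161 175 173 183]
dot [0.6214 0.1821] along 0.0894
```

Emit:
play_rows --commands '[[[0.012,0,0,0,0,0,1],[0.02,0,0,0,0,0,1],[0.024,0,0,0,0,0,1],[0.0265,0,0,0,0,0,1],[0.0275,0,0,0,0,0,1],[0.02,0,0,0,0,0,1],[0,0,0,0,0,0,1],[-0.05,0,0,0,0,0,1]]]'

```text
time: 28.4
tool_pos: [0.6397, -0.0391, 0.07]
tcp_rot: [-2.049, -2.38, -0.001]
wrist_force: [0.5, -0.0, -0.5]
width: 0.243
grip_force: 34.8
```

```bash
python3 m.py; python3 - <<'E'
from h import *
print(delta([.6357,-.06,.15],down(np.radians(98.4))))
E
```

```text
28.5 [ 0.6406391  -0.04343246  0.07035328] 0.2407759671150549 [ 0.6 -0.  -2. ]
side yellow 197 [266.4 215.3] [0.0163]
side red 80 [212 255 223 267]
side orange (273, 193, 14, 16)
top yellow 131 [258.9 172.9] [0.0181]
top red 74 [161 175 173 183]
dot [0.6215 0.182 ] along 0.0893
(array([-0.0263, -0.012 , -0.1327]), array([ 0.0003,  0.0004, -0.0007]))
```

The flag stands up: the red blob's tip is at row 255, against a predicted 256 for 1.4 rad. Raising the bar and returning it to the rest.

Emit:
play_rows --commands '[[[-0.02,0,-0.03,0,0,0,1],[-0.03,0,-0.08,0,0,0,1],[-0.03,0,-0.13,0,0,0,1],[-0.03,0,-0.15,0,0,0,1],[-0.03,0,-0.15,0,0,0,1],[-0.03,0,-0.15,0,0,0,1]]]'

```text
time: 29.1
tool_pos: [0.6418, -0.0579, 0.1591]
tcp_rot: [-2.052, -2.377, 0.001]
wrist_force: [-0.4, -0.5, -2.1]
width: 0.245
grip_force: 34.8
```

```bash
python3 - <<'E'
from h import *
s=bot.read_state();print(s['time'],s['tool_pos'],s['width'])
print(delta([.4527,.0012,.13],down(np.radians(81.46))))
E
```

```text
29.1 [ 0.64183688 -0.05789991  0.15906414] 0.24492248474526337
(array([ 0.1434, -0.2974,  0.0489]), array([-0.0004, -0.0001,  0.0941]))
```

Emit:
play_rows --commands '[[[0.02,-0.05,0,0,0,0.02,1],[0.05,-0.11,0,0,0,0.04,1],[0.08,-0.18,0.01,0,0,0.06,1],[0.11,-0.24,0.03,0,0,0.08,1],[0.143,-0.297,0.049,0,0,0.094,1],[0.143,-0.297,0.049,0,0,0.094,1],[0.143,-0.297,0.049,0,0,0.094,1],[0.143,-0.297,0.049,0,0,0.094,1]]]'

```text
time: 29.9
tool_pos: [0.4542, 0.0008, 0.1303]
tcp_rot: [2.38, 2.051, -0.0]
wrist_force: [1.7, 0.3, -1.0]
width: 0.243
grip_force: 34.9
```

Emit:
play_rows --commands '[[[0,0,0,0,0,0,1],[0,0,0,0,0,0,1],[0,0,0,0,0,0,1]]]'

```text
time: 30.2
tool_pos: [0.4545, 0.0005, 0.1309]
tcp_rot: [2.381, 2.05, 0.001]
wrist_force: [0.5, 0.2, -1.0]
width: 0.242
grip_force: 34.9
```

```bash
python3 - <<'E'
from h import *
s=bot.read_state();print(s['time'],s['tool_pos'],s['width'])
print(delta([.4527,.0012,.041],down(np.radians(81.46))))
P=s['tool_pos']-[0,0,.009];u=np.array([np.cos(np.radians(81.5)),np.sin(np.radians(81.5)),0]);n=np.array([-u[1],u[0],0])
H=[P+k*u+j*n+[0,0,z] for k in(.061,.097) for j in(-.018,.018) for z in(-.018,.018)]
for c in('side','top'):
    p=proj(c,H); im=bot.read_camera(c); print(c,'pred head bbox',p.min(0).round(),p.max(0).round(),[cv2.boundingRect(b) for b in blobs(im,(4,140,70),(16,255,255),(230,140,420,260),10)])
E
```

```text
30.2 [0.45454487 0.00054832 0.13094267] 0.24227947240183925
(array([ 0.0006, -0.0033,  0.1499]), array([ 0.0002, -0.    , -0.    ]))
side pred head bbox [303. 211.] [321. 233.] [(305, 215, 15, 21), (337, 221, 11, 10), (329, 231, 9, 8)]
top pred head bbox [257. 220.] [275. 238.] []
```

Bar is where expected; lowering it.

Emit:
play_rows --commands '[[[0,-0.003,0.05,0,0,0,1],[0,-0.003,0.09,0,0,0,1],[0,-0.003,0.12,0,0,0,1],[0,-0.003,0.14,0,0,0,1],[0,-0.003,0.148,0,0,0,1],[0,-0.003,0.15,0,0,0,1],[0,-0.003,0.15,0,0,0,1],[0,-0.003,0.15,0,0,0,1]]]'

```text
time: 31.1
tool_pos: [0.4529, 0.001, 0.0416]
tcp_rot: [2.379, 2.049, 0.002]
wrist_force: [-0.3, -0.1, -1.9]
width: 0.24
grip_force: 34.9
```

Emit:
play_rows --commands '[[[0,0,0,0,0,0,0.5],[0,0,0,0,0,0,0.2],[0,0,0,0,0,0,-0.2],[0,0,0,0,0,0,-0.4],[0,0,0,0,0,0,-0.4],[0,0,-0.04,0,0,0,-0.4],[0,0,-0.1,0,0,0,-0.4],[0,0,-0.18,0,0,0,-0.4]]]'

```text
time: 31.9
tool_pos: [0.4496, 0.0011, 0.1476]
tcp_rot: [-2.378, -2.048, 0.006]
wrist_force: [-0.1, -0.1, -1.0]
width: 0.704
grip_force: 0.0
```

```bash
python3 m.py; python3 - <<'E'
from h import *
im=bot.read_camera('side');b=cv2.imread('pics/side0.png')
f=lambda i:[cv2.boundingRect(c) for c in blobs(i,(4,140,70),(16,255,255),(295,200,420,260),10)]
print('head now',f(im),'then',f(b))
print(delta([.601,.249,.19],down(np.radians(98.4))))
for n,i in(('side',b),('top',cv2.imread('pics/top0.png'))):
    bx=(225,232,255,255) if n=='side' else (190,165,218,192)
    c=blobs(i,(50,150,60),(75,255,255),bx,10)[0]; print(n,cv2.minEnclosingCircle(c),proj(n,[.601,.249,.11]))
E
```

```text
32.0 [0.45721878 0.0007625  0.15569429] 0.7025046747973566 [ 1.7 -0.3  0. ]
side yellow 198 [266.4 215.3] [0.0164]
side red 80 [212 255 223 267]
side orange (306, 232, 18, 18)
top yellow 127 [258.9 172.7] [0.0181]
top red 73 [162 175 173 183]
dot [0.6206 0.182 ] along 0.0894
head now [(306, 229, 19, 21), (340, 224, 8, 9), (332, 234, 6, 5)] then [(306, 232, 17, 18), (324, 224, 25, 18)]
(array([ 0.445 ,  0.1793, -0.0601]), array([ 0.0028,  0.0001, -0.094 ]))Traceback (most recent call last):
  File "<stdin>", line 8, in <module>
IndexError: list index out of range
```

Emit:
play_rows --commands '[[[0,0,-0.06,0,0,0,0.5],[0.06,0.02,-0.06,0,0,-0.02,1],[0.13,0.05,-0.06,0,0,-0.04,1],[0.2,0.08,-0.06,0,0,-0.06,1],[0.27,0.11,-0.06,0,0,-0.08,1],[0.34,0.14,-0.06,0,0,-0.094,1],[0.4,0.165,-0.06,0,0,-0.094,1],[0.445,0.18,-0.06,0,0,-0.094,1]]]'

```text
time: 32.85
tool_pos: [0.5984, 0.2511, 0.1822]
tcp_rot: [-2.051, -2.378, 0.003]
wrist_force: [-0.5, 0.3, 0.7]
width: -0.004
grip_force: 0.0
```

Emit:
play_rows --commands '[[[0,0,0,0,0,0,1],[0,0,0,0,0,0,1],[0,0,0,0,0,0,1]]]'

```text
time: 33.15
tool_pos: [0.5972, 0.248, 0.1832]
tcp_rot: [-2.053, -2.377, 0.004]
wrist_force: [0.2, 0.1, -0.4]
width: 0.005
grip_force: 0.0
```

```bash
python3 - <<'E'
from h import *
s=bot.read_state();print(s['time'],s['tool_pos'],s['width'],s['wrist_force'])
b=cv2.imread('pics/side0.png')
for c in blobs(b,(45,120,40),(80,255,255),(225,230,255,258),5)[:3]: print(cv2.boundingRect(c))
print(proj('side',[.601,.249,.11]))
print(delta([.601,.249,.137],down(np.radians(98.4))))
E
```

```text
33.15 [0.59717651 0.2479957  0.18324104] 0.004569435263256621 [ 0.16249504  0.08991703 -0.42964094]
(232, 238, 12, 10)
[[236.97260103 241.00229295]]
(array([0.0008, 0.0068, 0.077 ]), array([-0.0009,  0.0003, -0.0002]))
```

Emit:
play_rows --commands '[[[0,0.006,0.03,0,0,0,1],[0,0.006,0.055,0,0,0,1],[0,0.006,0.07,0,0,0,1],[0,0.006,0.077,0,0,0,1],[0,0.006,0.08,0,0,0,1],[0,0.006,0.083,0,0,0,1],[0,0.006,0.086,0,0,0,1],[0,0.006,0.086,0,0,0,1]]]'

```text
time: 33.95
tool_pos: [0.6021, 0.2497, 0.1334]
tcp_rot: [2.053, 2.378, 0.001]
wrist_force: [-0.3, 0.3, 0.3]
width: -0.003
grip_force: 0.0
```

Emit:
play_rows --commands '[[[0,0,0.004,0,0,0,1],[0,0,0.008,0,0,0,1],[0,0,0.008,0,0,0,1]]]'

```text
time: 34.25
tool_pos: [0.6016, 0.2495, 0.1279]
tcp_rot: [-2.053, -2.378, 0.001]
wrist_force: [-0.1, -0.1, -0.1]
width: -0.0
grip_force: 0.0
```

Emit:
play_rows --commands '[[[0,0,0.003,0,0,0,1],[0,0,0.006,0,0,0,1],[0,0,0.006,0,0,0,1]]]'

```text
time: 34.55
tool_pos: [0.6016, 0.2495, 0.1242]
tcp_rot: [-2.053, -2.378, 0.001]
wrist_force: [-0.7, 0.7, -0.5]
width: 0.001
grip_force: 0.0
```

Emit:
play_rows --commands '[[[0,0,0.003,0,0,0,1],[0,0,0.006,0,0,0,1],[0,0,0.006,0,0,0,1]]]'

```text
time: 34.85
tool_pos: [0.6016, 0.2495, 0.1207]
tcp_rot: [-2.053, -2.378, 0.001]
wrist_force: [-0.8, -0.4, 0.5]
width: -0.003
grip_force: 0.0
```

Emit:
play_rows --commands '[[[0,0,0.003,0,0,0,1],[0,0,0.006,0,0,0,1],[0,0,0.006,0,0,0,1]]]'

```text
time: 35.15
tool_pos: [0.6016, 0.2495, 0.1171]
tcp_rot: [-2.053, -2.378, 0.001]
wrist_force: [0.6, 0.5, -0.4]
width: -0.001
grip_force: 0.0
```

```bash
python3 - <<'E'
from h import *
a=bot.read_camera('side');s=bot.read_state();print(s['tool_pos'],s['wrist_force'])
print('pred tip',proj('side',s['tool_pos']-[0,0,.025]),proj('side',s['tool_pos']),'button',proj('side',[.601,.249,.11]))
g=cv2.cvtColor(a,cv2.COLOR_BGR2GRAY);print(g[224:262:2,228:250:2])
print([cv2.boundingRect(c) for c in blobs(a,(45,120,40),(80,255,255),(225,230,255,258),3)])
E
```

```text
[0.60168168 0.24952769 0.11720873] [ 0.59542156 -0.12113445  0.45879284]
pred tip [[237.5529194  244.41784011]] [[236.29977764 239.60375926]] button [[236.97260103 241.00229295]]
[[ 29  31  32  29  29  30  34  43  71 154 129]
 [ 25  29  28  29  27  31  31  36  61  81  85]
 [ 31  28  30  28  24  26  26  30  50  74  82]
 [ 30  27  26  30  29  29  28  43  51  53  75]
 [ 73  27  30  26  28  26  29  33  55  37  32]
 [133  27  33  27  28  30  29  31  33  28  33]
 [144 126  77  38  27  31  28  27  28  28  77]
 [144 141  68  61  64  31  31  28  83 132 143]
 [145 144  70  58  76  29  31  68  36 117 142]
 [144 103  47  68  85  44  51  67  33  78 166]
 [126  62  46  67  72  68  67  62  31  40 152]
 [120  60  28  63  68  69  64  53  23  39 146]
 [119  97  24  31  44  48  32  22  21  76 146]
 [120 116  36  21  23  24  23  19  60 119 133]
 [119 118 117  78  37  23  41 105 119 117 118]
 [118 119 119 118 117 117 118 118 118 117 115]
 [198 197 196 196 196 196 196 197 196 180 142]
 [198 196 197 197 197 197 198 196 197 197 192]
 [199 197 198 194 195 197 196 196 198 199 194]]
[(233, 240, 11, 9)]
```

Emit:
play_rows --commands '[[[0,0,0.003,0,0,0,1],[0,0,0.006,0,0,0,1],[0,0,0.006,0,0,0,1]]]'

```text
time: 35.5
tool_pos: [0.6021, 0.2497, 0.1141]
tcp_rot: [2.053, 2.378, 0.001]
wrist_force: [0.2, -0.2, 2.4]
width: 0.001
grip_force: 1.2
```

Emit:
play_rows --commands '[[[0,0,0.003,0,0,0,1],[0,0,0.005,0,0,0,1],[0,0,0.005,0,0,0,1]]]'

```text
time: 35.8
tool_pos: [0.6022, 0.2497, 0.1112]
tcp_rot: [2.053, 2.378, 0.001]
wrist_force: [-1.3, -0.4, 4.5]
width: 0.004
grip_force: 2.0
```

Emit:
play_rows --commands '[[[0,0,0.002,0,0,0,1],[0,0,0.003,0,0,0,1],[0,0,0.003,0,0,0,1]]]'

```text
time: 36.1
tool_pos: [0.6022, 0.2497, 0.1099]
tcp_rot: [2.053, 2.378, 0.001]
wrist_force: [-1.6, -0.5, 6.8]
width: 0.004
grip_force: 3.3
```

Emit:
play_rows --commands '[[[0,0,0.003,0,0,0,1],[0,0,0.003,0,0,0,1]]]'

```text
time: 36.3
tool_pos: [0.6023, 0.2497, 0.1097]
tcp_rot: [2.053, 2.378, 0.001]
wrist_force: [-4.3, -2.2, 15.4]
width: 0.002
grip_force: 7.1
```

Bottomed out: 15 N with no further motion. Releasing and retreating straight up.

Emit:
play_rows --commands '[[[0,0,-0.02,0,0,0,1],[0,0,-0.06,0,0,0,1],[0,0,-0.12,0,0,0,1],[0,0,-0.18,0,0,0,1],[0,0,-0.2,0,0,0,1],[0,0,-0.2,0,0,0,1],[0,0,-0.2,0,0,0,1],[0,0,-0.2,0,0,0,1]]]'

```text
time: 37.1
tool_pos: [0.6004, 0.249, 0.2242]
tcp_rot: [-2.052, -2.376, 0.006]
wrist_force: [-0.1, 0.5, -1.1]
width: -0.001
grip_force: 0.0
```

```bash
python3 m.py && python3 - <<'E'
from h import *
im=bot.read_camera('side');t=bot.read_camera('top')
print([cv2.boundingRect(c) for c in blobs(im,(4,140,70),(16,255,255),(295,200,420,260),10)])
c=blobs(t,(12,60,150),(25,200,255),(276,215,335,260)); print([rect('top',x,.042) for x in c[:1]],'was .455 .001 81.3')
E
```

```text
37.2 [0.60061899 0.24911467 0.22459215] 0.004901406457270558 [-0.4  0.1  0.6]
side yellow 198 [266.4 215.3] [0.0164]
side red 80 [212 255 223 267]
side orange (306, 232, 17, 18)
top yellow 131 [259. 173.] [0.018]
top red 44 [161 175 170 181]
top orange (262, 226, 13, 15)
dot [0.6206 0.182 ] along 0.0894
[(306, 228, 15, 22), (325, 224, 23, 18)]
[array([  0.454,   0.   , 124.544,  20.108,  81.104])] was .455 .001 81.3
```

Flag up, bar back in its saddles, arm clear.

```bash
python3 -c "
from workcell import bot
print(bot.finish_job())"
```

```text
the job is handed in; nothing more can be done
None
```

The job is handed in with every step carried out; no verdict came back. The tile is on the carriage, taps brought it to the hidden stop with the flag up, the bar is back on its rest, and the green button was pressed right down and let go. One early grasp at the tile missed without moving it. At the end the tile was partly out of view under the hood, so I last measured it in place about 10 mm before the stop.

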